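Clear, unlatch and hold open the ink chest

TASK

Take the little pail off the cover of the green ink chest, hang it by its bail on the hook of the stand and let it hang. Then tug the cover upward by its handle, before touching the red latch, to learn whether it is caught; if it is, slide the latch to its other end. Lift the cover clearly more than half way up and finish still holding it open in the gripper, because it falls shut if let go; leave the other things on the bench where they are.

Things in the scene. Friction and masses are not known exactly. Their poses are not given: they have to be found in the camera images.
- chest: (All sizes in mm.) Green steel ink chest fixed to the bench, 240 (x) by 260 (y) by 90 high, with a flat cover 250 by 270 by 6 thick on top (cover's upper face 96.5 above the bench). Origin: centre of its underside. Its -x side is the front (handle and latch side), +x is the hinge side. It stands upright, turned only in yaw.
- cover (a joint): Angle of the cover: 0 shut, grows as its front edge rises, 1.4 rad at its stop. It weighs 0.5 kg and falls shut from any angle when let go; half way up is 0.7 rad. When caught it gives only about 0.05 rad (10 mm at the handle) before a hard stop. Whether it is caught cannot be seen.
- cover_hinge (a point): Point on the hinge line of the cover, at the middle of the chest's far (+x) upper edge; the hinge line runs along the chest's y axis. At angle 0 the handle's centre lies 205 towards the front (chest -x), 30 towards chest +y and 48 above it, and turns about this line.
- cover_handle (a point): Centre of the cover's handle: a round steel bar 12 thick, along the chest's y axis, on two posts 100 apart, its centre 42 above the cover's upper face. It turns with the cover; a vertical gripper can hold it while the cover turns to about 0.9 rad.
- latch (a joint): Position in m of the red thumb latch on the cover, 0 to 0.030, growing towards the chest's +y (towards the handle). It starts 0 to 0.006 from its 0 end. It slides with about 2 N and stays where it is left. In some episodes the cover is caught with the latch near 0 and free at the far end (above 0.018); in others it is the other way round: free near 0 (below 0.012) and caught at the far end.
- latch_thumb (a point): Centre of the top of the latch's red thumb piece, a post 14 by 14 standing 28 above the cover's upper face; it moves with the latch. At latch 0 it lies 120 towards chest -y from the handle's centre, at the same chest x.
- pail: Aluminium pail, 84 across at the rim, 75 high, 0.25 kg (0.7 to 1.4 times that), with a stiff upright bail fixed to it. Origin: centre of its underside; z up; the bail's bar runs along its y axis.
- bail_top (a point): Middle of the bail's bar, 145 above the pail's underside and 70 above its rim: a round bar 10 thick, nearly level (5 lower at its ends), with uprights at 46 to either side (pail y). The bar can be pinched to one side of the middle, leaving the middle free for the hook.
- hook: Steel hook stand fixed to the bench. Origin: centre of the base's underside (base 100 across). The post, 16 thick, is 220 high. The hook is a round rod 8 thick that leaves the post at 200 height (its axis) and runs level towards the stand's -x for 98, then turns up.
- hook_tip (a point): Upturned tip of the hook: 114 from the post's axis towards the stand's -x, 222 above the bench (rod top 226).
- tape: Bystander, to be left alone: roll of masking tape lying flat, 90 across, 25 high (mm). Origin at the underside.
- ink_jar: Bystander, to be left alone: glass ink jar, 60 across, 75 high (mm). Origin at the underside.
- ink_tin: Bystander, to be left alone: squat ink tin, 90 across, 60 high (mm). Origin at the underside.
- ink_cup: Bystander, to be left alone: white mixing cup, 76 across, 70 high (mm). Origin at the underside.
- squeegee: Bystander, to be left alone: wooden squeegee 200 long with a rubber blade, lying on its side. Origin at the underside.
- ink_knife: Bystander, to be left alone: ink knife (spatula) lying flat. Origin at the underside.
- screwdriver: Bystander, to be left alone: screwdriver with a yellow handle. Origin at the underside.
There are look-alikes about, which are no part of the job. Leave any turquoise look-alike of the pail alone. Leave any purple look-alike of the hook alone.

How it is judged:
By the outcome, as a careful person would: the job done as asked, in the order asked, and still so for the second after the job is handed in, while the arm keeps its last pose, push and grip.
It also fails if it takes over 72 s, if anything falls off the work surface, if the arm or the gripper's body presses on something with over 40 N, if the wrist force passes 120 N, or if a joint passes its speed limit or range.

ROBOT

A 6-joint arm with a two-finger parallel gripper is mounted at the origin on the work surface. World frame = base frame: x ahead of the robot, y to its left, z up, the work surface at z = 0. Lengths are in mm, angles in rad, forces in N, time in s.
With the tool pointing down it reaches from about 350 to 875 mm from the base axis. Payload 4.2 kg.
Tool frame: the origin (TCP) lies midway between the tips of the shut fingers; the grasp point (between the pads) lies 19 mm behind it (r.grasp_offset is the distance from the TCP to the grasp point, in mm); z points along the fingers, y is the line along which they close (so a half turn about z gives the same grasp; the last joint's range is limited). The gripper opens to 87 mm and grips with 3 to 60 N. Pads are 19 mm wide; open, the fingers measure 117 mm over their backs; the gripper's body (75 mm by 190 mm) begins 51 mm behind the grasp point.
Start: joints at [1.543, 0.385, 0.008, 0, -1.194, -0.259], TCP at [176.771, 599.459, 222.55] pointing down, gripper open.
Joint ranges: [-3.14, 3.14], [-1.21, 2.06], [-1.07, 1.41], [-3.16, 2.05], [-2.99, -0.16], [-3.1, 3.1]. Speed limits (rad/s): [2.79, 2.79, 3.14, 3.14, 3.14, 3.14].

INTERFACE

Orientations are given as a unit quaternion [w, x, y, z].
In Python, from bench import r gives the robot as it stands. The module is installed in compiled form; this text tells all that it offers.
- The arm moves only by the tool move_arm, never from a script. Its argument "plan" is a list of rows, each an object with "grip": the gripper's target within -1 to 1 (shut at 1, half-way at 0, fully open at -1); "slide": the shift along the tool's x, y, z in cm, a list of three; "turn": the turn about the tool's z in degrees. In form: [{"grip": grip, "slide": [dx, dy, dz], "turn": turn}, ...]. A call has 1 to 8 rows; each row shifts and turns the commanded pose from where the row before left it, along the tool's axes as they then stand; what a row does not reach is not made up. A row lasts 1/8 s, in which the tool goes at most 62.5 mm and 10.7 degrees, less where a joint would pass 70% of its speed; a pose out of reach is approached as far as the arm can. A call is refused whole if a number of a shift passes 6.25 or a number of a turn 10.7, either way. A call with a gripper value outside its range is refused whole. The fingers move at their own pace and stop on an object; the grip force is fixed at half the most. Time passes only in rows, so rows that do not move let the fingers close. It gives the time, the measured TCP pose, the force, the opening and the grip force at its end, in the units of the state.
- r.read_state(): the state, without advancing time (a new reading comes with each control period).
- r.read_camera(name): name is "scene" or "top" or "wrist"; returns the picture (384x512x3 uint8, red, green, blue); there is no depth.
- r.camera_model(name): a dict with "camera_matrix" (3x3 intrinsics, pixels), "camera_from_world" (4x4, takes a point from world to camera coordinates). Camera axes: x right, y down, z forward; pixel columns grow to the right and rows downward; lengths in mm; the calibration is good to about 2 mm. A picture is of the moment at which its call begins: read the wrist's pose just before it. camera_model takes no time and is no camera call; for the wrist camera it gives the pose at the moment of the call.
- r.close_job(): hands the job in; it is judged then, once.
Trained networks look in the newest picture that a camera, given by its name, has taken for a name from the list of things; names that differ only in an ending like _2 or _b are one class to them, and where a whole thing is asked for, a point or a joint stands for the part that bears it (a point fixed in the world has none). Each returns a list of dicts, best first, with "confidence" (0 to 1); they miss things now and then, are a little off and sometimes report something else, mostly with a low value. They report only what shows in the picture. A call takes as long as a camera call. They do not tell look-alikes from the thing itself.
- r.recognise(camera, target): "bbox" ([centre column, centre row, width, height] in pixels, round what is visible of it).
The state is a dict: "time_s": time; "joints": joint angles; "joint_velocities": joint speeds; "joint_efforts": joint torques, N m; "position": TCP position; "ee_rot": TCP orientation; "ft_force": force on the tool from outside, world axes, zero at the start; "ft_torque": the same for the moment, N m; "gripper_width": finger opening in mm; "grip_force": force on a finger pad.
Only numpy, scipy, OpenCV 4.12 (cv2) and the standard library are available. Lean on these libraries where they do the work, as an engineer would, in place of code of your own. Each camera call takes 0.05 s, during which the arm holds its last target. There are 200 camera calls.

## Working session

There is one attempt and no reset: what is moved stays moved. The work goes in short steps, Python scripts to look and compute and a tool call to move; the robot and the scene stay as the last step left them, time stands still between calls to the robot, and variables do not carry over. Pictures are saved under pics/ and viewed, at most 14 in all, crops included, and the job is handed in when it is done.

Besides the shell and the picture viewer there is one more tool, called after ">>>" by a JSON object that holds its "method" and its "body". move_arm: Moves the arm, as the interface text tells. Its arguments: {"type":"object","properties":{"plan":{"type":"array","items":{"type":"object","properties":{"grip":{"type":"number"},"slide":{"type":"array","items":{"type":"number"}},"turn":{"type":"number"}}}}},"required":["plan"]}

```bash
mkdir -p pics
cat > h.py <<'E'
from bench import r
import numpy as np, cv2
def cam(n):
    m=r.camera_model(n); return np.array(m["camera_matrix"]),np.array(m["camera_from_world"])
def proj(n,p,m=None):
    K,T=m or cam(n); q=T[:3,:3]@np.array(p,float)+T[:3,3]; q=K@q; return q[:2]/q[2]
def atz(n,uv,z,m=None):
    K,T=m or cam(n); R=T[:3,:3]; c=-R.T@T[:3,3]; d=R.T@np.linalg.solve(K,[uv[0],uv[1],1]); return c+d*(z-c[2])/d[2]
def tri(obs): # list of (model,uv)
    A=[];b=[]
    for (K,T),uv in obs:
        P=K@T[:3]
        for i in (0,1):
            a=uv[i]*P[2]-P[i]; n=np.linalg.norm(a[:3]); A.append(a[:3]/n); b.append(-a[3]/n)
    x,*_=np.linalg.lstsq(np.array(A),np.array(b),rcond=None); return x
def save(n,f,crop=None,s=1):
    im=r.read_camera(n)
    if crop: im=im[crop[1]:crop[3],crop[0]:crop[2]]
    if s!=1: im=cv2.resize(im,None,fx=s,fy=s,interpolation=cv2.INTER_CUBIC)
    cv2.imwrite('pics/'+f,im[...,::-1]); return im
E
python3 - <<'E'
from h import *
np.set_printoptions(precision=1,suppress=True)
a=r.read_camera("scene");b=r.read_camera("top")
cv2.imwrite('pics/a.png',cv2.resize(a,(800,600))[...,::-1]);cv2.imwrite('pics/b.png',cv2.resize(b,(800,600))[...,::-1])
for t in ["pail","bail_top","hook","hook_tip","chest","cover_handle","latch_thumb","cover_hinge"]:
  for n in("scene","top"):
    print(t,n,[(np.round(d["bbox"],0).tolist(),round(d["confidence"],2)) for d in r.recognise(n,t)][:4])
for n in("scene","top"):
  T=cam(n)[1];print(n,-T[:3,:3].T@T[:3,3],T[2,:3])
print(r.read_state())
E
```

```text
pail scene [([254.0, 242.0, 26.0, 45.0], 0.85), ([322.0, 198.0, 24.0, 45.0], 0.66)]
pail top [([284.0, 172.0, 31.0, 34.0], 0.81), ([200.0, 157.0, 42.0, 32.0], 0.77), ([131.0, 174.0, 28.0, 27.0], 0.6)]
bail_top scene [([322.0, 198.0, 32.0, 45.0], 0.93), ([251.0, 243.0, 27.0, 48.0], 0.76), ([367.0, 212.0, 16.0, 19.0], 0.31)]
bail_top top [([198.0, 156.0, 30.0, 26.0], 0.88), ([286.0, 170.0, 37.0, 27.0], 0.6), ([198.0, 176.0, 99.0, 89.0], 0.42)]
hook scene [([181.0, 258.0, 31.0, 69.0], 0.91), ([258.0, 184.0, 24.0, 58.0], 0.75)]
hook top [([363.0, 184.0, 48.0, 41.0], 0.87), ([198.0, 155.0, 34.0, 27.0], 0.74), ([225.0, 255.0, 31.0, 35.0], 0.66)]
hook_tip scene [([258.0, 183.0, 29.0, 53.0], 0.57), ([174.0, 249.0, 48.0, 90.0], 0.2)]
hook_tip top [([228.0, 268.0, 32.0, 50.0], 0.95), ([364.0, 182.0, 41.0, 42.0], 0.79)]
chest scene [([312.0, 220.0, 104.0, 82.0], 0.85)]
chest top [([202.0, 181.0, 89.0, 94.0], 0.66), ([358.0, 276.0, 11.0, 31.0], 0.46), ([304.0, 240.0, 20.0, 22.0], 0.45)]
cover_handle scene [([205.0, 220.0, 16.0, 26.0], 0.72), ([315.0, 209.0, 102.0, 58.0], 0.68), ([132.0, 283.0, 5
[... 304 characters left out ...]
0, 6.0], 0.58), ([401.0, 207.0, 32.0, 84.0], 0.34)]
cover_hinge scene [([312.0, 210.0, 108.0, 65.0], 0.96)]
cover_hinge top [([199.0, 179.0, 98.0, 85.0], 0.71), ([399.0, 207.0, 34.0, 89.0], 0.59)]
scene [1536.7 -679.6  939.8] [-0.7  0.5 -0.5]
top [ 278.3   -5.7 1459.2] [ 0.2  0.  -1. ]
{'time_s': 0.9, 'joints': array([ 1.5,  0.4,  0. , -0. , -1.2, -0.3]), 'joint_velocities': array([ 0.,  0.,  0.,  0., -0., -0.]), 'joint_efforts': array([ -0. , -39. ,  18.8,   4.2,   0. ,  -0. ]), 'position': array([176.8, 599.5, 222.6]), 'ee_rot': array([-0. ,  1. , -0.1, -0. ]), 'ft_force': array([-0.2,  0.4,  0.1]), 'ft_torque': array([ 0., -0.,  0.]), 'grip_force': 0.0, 'gripper_width': 87.17473582487924}
```

View pics/a.png

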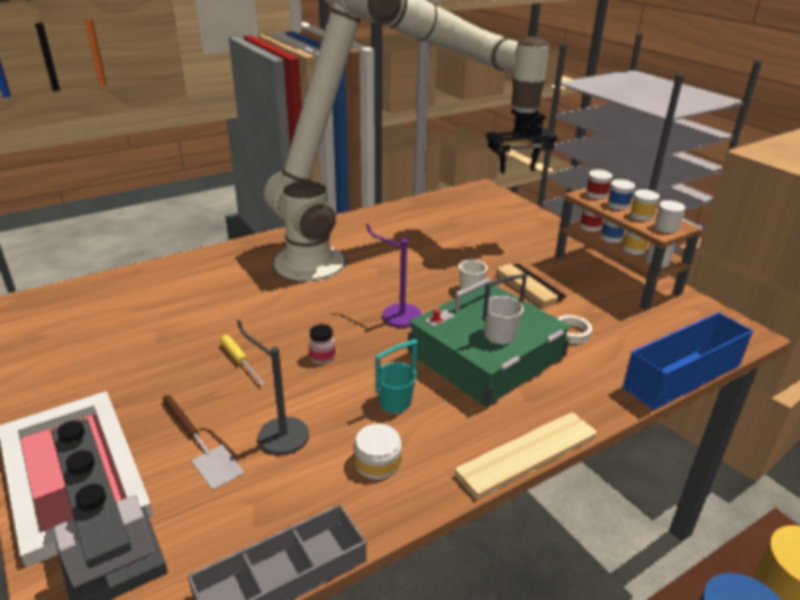

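View pics/b.png

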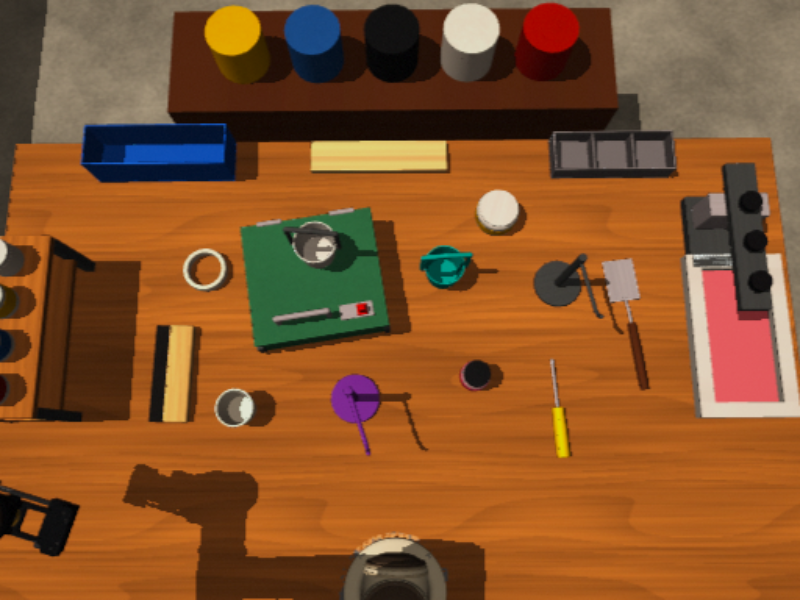

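Scene view: the aluminium pail is on the green cover at (503,310), and its turquoise look-alike is at (397,385). The grey steel hook has its base at (283,435), and the purple look-alike is at (402,280). In the top view the pail is at (315,243), the hook at (560,280), the handle at (305,314) and the red latch at (362,309). I choose the aluminium pail and the grey hook, and will check both in one composite crop.

Run:
```python
from h import *
a=r.read_camera("scene");b=r.read_camera("top")
def c(im,x,y): return cv2.resize(im[y:y+75,x:x+100],(400,300),interpolation=cv2.INTER_CUBIC)
im=np.vstack([np.hstack([c(a,130,195),c(a,265,160)]),np.hstack([c(b,330,150),c(b,152,130)])])
cv2.imwrite('pics/c.png',im[...,::-1])
```

```text
(no output)
```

View pics/c.png

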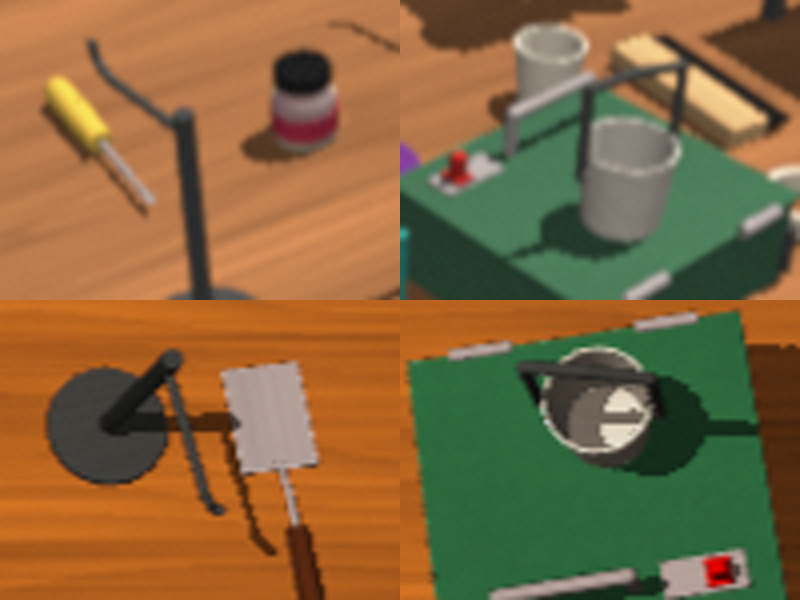

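Run:
```python
from h import *
np.set_printoptions(precision=1,suppress=True)
S=cam("scene");T=cam("top")
sh=lambda p:(129.6+p[0]/4,194.6+p[1]/4); sc=lambda p:(264.6+(p[0]-400)/4,159.6+p[1]/4)
th=lambda p:(329.6+p[0]/4,149.6+(p[1]-300)/4); tc=lambda p:(151.6+(p[0]-400)/4,129.6+(p[1]-300)/4)
for n,s,t in [("tip",sh((92,42)),th((217,510))),("post",sh((182,114)),th((173,356))),
 ("bailR",sc((585,92)),tc((658,378))),("bailL",sc((683,67)),tc((522,368))),
 ("hR",sc((512,108)),tc((632,577))),("hL",sc((592,78)),tc((495,597))),("latch",sc((458,155)),tc((718,570)))]:
  x=tri([(S,s),(T,t)]); print(n,x,"res",proj("scene",x)-s,proj("top",x)-t)
print("base",atz("top",th((107,425)),8)); print("cover",atz("top",tc((408,362)),96),atz("top",tc((738,312)),96))
print("base from post guess ok")
```

```text
tip [ 501.2 -373.4  222.9] res [0.3 0. ] [0.3 0.1]
post [ 614.1 -350.4  220. ] res [0.2 0. ] [0.2 0.1]
bailR [656.7  99.1 236.6] res [-0.2  0. ] [-0.2 -0.1]
bailL [665.2 196.2 235.3] res [-0.  0.] [-0. -0.]
hR [530.4 125.7 145.2] res [-0.4  0.1] [-0.4 -0.3]
hL [517.  228.8 138.2] res [-0.3  0.1] [-0.3 -0.2]
latch [539.6  62.3 121.7] res [-0.4  0. ] [-0.4 -0.2]
base [ 612.8 -350.1    8. ]
cover [715.  310.4  96. ] [754.5  47.   96. ]
base from post guess ok
```

The crops confirm the choice: dull aluminium pail with a dark bail, grey hook with its tip towards the robot, and a red thumb beside the handle. Measured heights match the text (tip 223, post 220, bail ends 236, handle 139–145, latch 122).

```bash
cat >> h.py <<'E'
from scipy.spatial.transform import Rotation as Ro
def pose():
    s=r.read_state(); q=np.array(s["ee_rot"]); R=Ro.from_quat(q[[1,2,3,0]]).as_matrix(); return np.array(s["position"]),R,s
def goto(g,close=None):
    """tool slide (cm, present axes / axes after turn) and turn (deg) to bring grasp point to g, closing line at world angle close"""
    p,R,s=pose(); go=p-R[:,2]*r.grasp_offset; turn=0
    if close is not None:
        a=np.arctan2(R[1,1],R[0,1]); d=(close-a+np.pi/2)%np.pi-np.pi/2; turn=-d  # tool z down
    R2=R@Ro.from_euler('z',turn).as_matrix()
    d=np.array(g,float)-go
    print("grasp",go.round(1),"t",round(s["time_s"],2),"turn",np.degrees(turn).round(1),"j6",s["joints"][5].round(2),"slide before",(R.T@d/10).round(2),"after",(R2.T@d/10).round(2),"tilt",R[2,2].round(4))
E
python3 - <<'E'
from h import *
goto([663,172,340],-0.087)
E
```

```text
grasp [176.8 599.5 241.3] t 1.0 turn 78.6 j6 -0.26 slide before [58.73 27.25 -9.88] after [ 38.36 -52.15  -9.88] tilt -1.0
```

>>> {"method": "move_arm", "body": {"plan": [{"grip":-1,"slide":[0,0,-5],"turn":9.8},{"grip":-1,"slide":[0,0,-5],"turn":9.8},{"grip":-1,"slide":[0,0,0],"turn":9.8},{"grip":-1,"slide":[0,0,0],"turn":9.8},{"grip":-1,"slide":[0,0,0],"turn":9.8},{"grip":-1,"slide":[0,0,0],"turn":9.8},{"grip":-1,"slide":[0,0,0],"turn":9.8},{"grip":-1,"slide":[0,0,0],"turn":9.8}]}}

```text
time_s: 2.0
position: [176.8, 599.4, 322.5]
ee_rot: [-0.0, -0.675, 0.738, 0.0]
ft_force: [1.1, -1.4, 0.2]
gripper_width: 87.3
grip_force: 0.0
```

>>> {"method": "move_arm", "body": {"plan": [{"grip":-1,"slide":[4,-5.5,0],"turn":0},{"grip":-1,"slide":[4,-5.5,0],"turn":0},{"grip":-1,"slide":[4,-5.5,0],"turn":0},{"grip":-1,"slide":[4,-5.5,0],"turn":0},{"grip":-1,"slide":[4,-5.5,0],"turn":0},{"grip":-1,"slide":[4,-5.5,0],"turn":0},{"grip":-1,"slide":[4,-5.5,0],"turn":0},{"grip":-1,"slide":[4,-5.5,0],"turn":0}]}}

```text
time_s: 3.0
position: [556.3, 270.9, 322.8]
ee_rot: [0.0, -0.677, 0.736, -0.0]
ft_force: [0.7, 1.5, -0.3]
gripper_width: 86.8
grip_force: 0.0
```

Run:
```python
from h import *
np.set_printoptions(precision=1,suppress=True)
goto([663,172,340],-0.087)
m=cam("wrist");save("wrist","d.png")
for p in [(661,147.6,241),(657,99,236),(665,196,236),(524,177,138.5),(540,62,122)]: print(p,proj("wrist",p,m))
np.save("m.npy",m[1]); print(m[0])
```

```text
grasp [556.3 270.9 341.5] t 3.0 turn 0.2 j6 -0.8 slide before [  8.9 -11.5   0.1] after [  8.9 -11.5   0.1] tilt -1.0
(661, 147.6, 241) [87.5 36.6]
(657, 99, 236) [ 81.2 -41.8]
(665, 196, 236) [ 99.8 108.9]
(524, 177, 138.5) [278.3  74.2]
(540, 62, 122) [252.7 -49. ]
[[327.8   0.  254.2]
 [  0.  327.8 187.6]
 [  0.    0.    1. ]]
```

View pics/d.png

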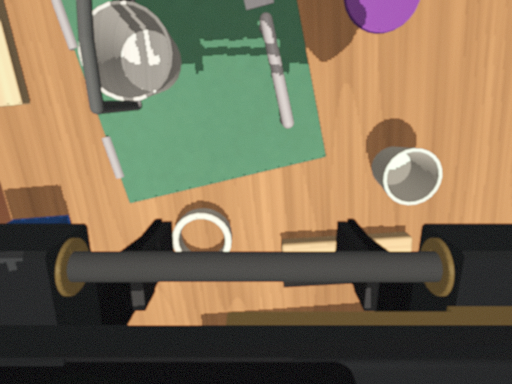

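Wrist view: the bail bar runs (85,0)–(98,110) and the handle (265,18)–(288,125). Both agree with the predicted pixels, so I go in.

>>> {"method": "move_arm", "body": {"plan": [{"grip":-1,"slide":[4.5,-5.7,0],"turn":0},{"grip":-1,"slide":[4.4,-5.8,0],"turn":0},{"grip":-1,"slide":[0,0,3],"turn":0},{"grip":-1,"slide":[0,0,4],"turn":0},{"grip":-1,"slide":[0,0,3],"turn":0},{"grip":-1,"slide":[0,0,0.2],"turn":0},{"grip":-1,"slide":[0,0,0],"turn":0}]}}

```text
time_s: 3.92
position: [647.7, 188.1, 222.0]
ee_rot: [0.001, -0.677, 0.736, -0.001]
ft_force: [0.2, -0.3, 0.6]
gripper_width: 87.0
grip_force: 0.0
```

Run:
```python
from h import *
goto([663,172,239],-0.087)
save("wrist","e.png")
```

```text
grasp [647.7 188.1 240.7] t 3.92 turn 0.2 j6 -0.61 slide before [ 1.47 -1.66  0.17] after [ 1.47 -1.66  0.17] tilt -1.0
```

View pics/e.png

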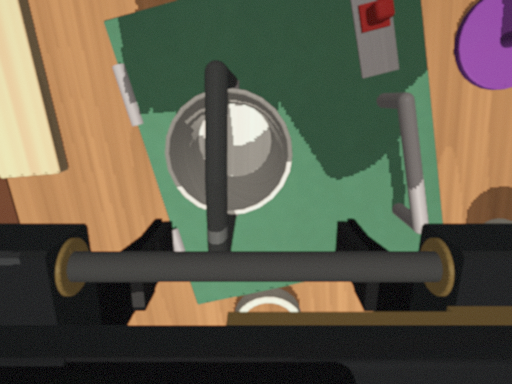

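Wrist view: the bar is upright at column 217, ending near row 240, and the gripper centre is at column 255. I am about 15 mm short both ways, as computed.

>>> {"method": "move_arm", "body": {"plan": [{"grip":-1,"slide":[1.5,-1.6,0.1],"turn":0},{"grip":-1,"slide":[0,0,0],"turn":0},{"grip":1,"slide":[0,0,0],"turn":0},{"grip":1,"slide":[0,0,0],"turn":0},{"grip":1,"slide":[0,0,0],"turn":0},{"grip":1,"slide":[0,0,0],"turn":0},{"grip":1,"slide":[0,0,0],"turn":0},{"grip":1,"slide":[0,0,0],"turn":0}]}}

```text
time_s: 4.97
position: [661.6, 171.6, 219.6]
ee_rot: [-0.0, -0.677, 0.736, -0.0]
ft_force: [-0.2, -1.4, 0.6]
gripper_width: 35.1
grip_force: 0.0
```

Run:
```python
from h import *
goto([663,172,239],-0.087)
s=r.read_state();print(s["gripper_width"],s["grip_force"],s["ft_force"])
```

```text
grasp [661.6 171.6 238.3] t 4.97 turn 0.2 j6 -0.57 slide before [-0.05 -0.13 -0.07] after [-0.05 -0.13 -0.07] tilt -1.0
35.06940897350323 0.0 [-0.15853169 -1.41103058  0.6173277 ]
```

Close on, then lift 8 cm.

>>> {"method": "move_arm", "body": {"plan": [{"grip":1,"slide":[0,0,0],"turn":0},{"grip":1,"slide":[0,0,0],"turn":0},{"grip":1,"slide":[0,0,0],"turn":0},{"grip":1,"slide":[0,0,0],"turn":0},{"grip":1,"slide":[0,0,0],"turn":0},{"grip":1,"slide":[0,0,0],"turn":0}]}}

```text
time_s: 5.72
position: [661.8, 171.6, 219.7]
ee_rot: [0.0, -0.677, 0.736, -0.0]
ft_force: [0.3, 0.7, 0.2]
gripper_width: 9.1
grip_force: 30.0
```

>>> {"method": "move_arm", "body": {"plan": [{"grip":1,"slide":[0,0,-2],"turn":0},{"grip":1,"slide":[0,0,-2],"turn":0},{"grip":1,"slide":[0,0,-2],"turn":0},{"grip":1,"slide":[0,0,-2],"turn":0},{"grip":1,"slide":[0,0,-2],"turn":0},{"grip":1,"slide":[0,0,-1],"turn":0},{"grip":1,"slide":[0,0,0],"turn":0}]}}

```text
time_s: 6.6
position: [661.5, 171.6, 329.4]
ee_rot: [0.0, -0.677, 0.736, 0.0]
ft_force: [0.0, -0.1, -3.1]
gripper_width: 8.9
grip_force: 30.0
```

Run:
```python
from h import *
np.set_printoptions(precision=3,suppress=True)
# hook frame
tip=np.array([501.2,-373.4]);post=np.array([613.6,-350.3]); u=(tip-post)/np.linalg.norm(tip-post); v=np.array([u[1],-u[0]]) # v = stand +y = rot90 of stand x(-u)
print("u",u,"v",v)
close=np.arctan2(-u[1],-u[0])
for d,z in [(190,300),(150,250),(72,250),(72,211)]:
    g=post+u*d+v*24; print(d,g); goto([*g,z],close)
print(r.read_state()["gripper_width"])
```

```text
u [-0.98  -0.201] v [-0.201  0.98 ]
190 [ 422.658 -365.04 ]
grasp [661.5 171.6 348.1] t 6.6 turn -16.5 j6 -0.57 slide before [55.49 19.28  4.8 ] after [47.76 34.2   4.8 ] tilt -1.0
150 [ 461.839 -356.988]
grasp [661.5 171.6 348.1] t 6.6 turn -16.5 j6 -0.57 slide before [54.36 15.44  9.8 ] after [47.76 30.2   9.8 ] tilt -1.0
72 [ 538.243 -341.286]
grasp [661.5 171.6 348.1] t 6.6 turn -16.5 j6 -0.57 slide before [52.15  7.96  9.79] after [47.76 22.4   9.79] tilt -1.0
72 [ 538.243 -341.286]
grasp [661.5 171.6 348.1] t 6.6 turn -16.5 j6 -0.57 slide before [52.15  7.96 13.69] after [47.76 22.4  13.69] tilt -1.0
8.941195513533879
```

>>> {"method": "move_arm", "body": {"plan": [{"grip":1,"slide":[0,0,0],"turn":-5.5},{"grip":1,"slide":[0,0,0],"turn":-5.5},{"grip":1,"slide":[0,0,0],"turn":-5.5},{"grip":1,"slide":[2,1.4,0],"turn":0},{"grip":1,"slide":[4,2.8,0],"turn":0},{"grip":1,"slide":[4,2.8,0],"turn":0},{"grip":1,"slide":[4,2.8,0],"turn":0},{"grip":1,"slide":[4,2.8,0],"turn":0}]}}

```text
time_s: 7.6
position: [573.1, -31.5, 328.1]
ee_rot: [0.001, 0.775, -0.632, -0.001]
ft_force: [0.1, -0.8, -2.1]
gripper_width: 8.9
grip_force: 30.0
```

>>> {"method": "move_arm", "body": {"plan": [{"grip":1,"slide":[4,2.8,0],"turn":0},{"grip":1,"slide":[4,2.8,0],"turn":0},{"grip":1,"slide":[4,2.9,0],"turn":0},{"grip":1,"slide":[4,2.9,0],"turn":0},{"grip":1,"slide":[4,2.9,0],"turn":0},{"grip":1,"slide":[4,2.9,0],"turn":0},{"grip":1,"slide":[3,2.9,0],"turn":0},{"grip":1,"slide":[2,2,0],"turn":0}]}}

```text
time_s: 8.6
position: [415.0, -359.9, 328.0]
ee_rot: [0.0, 0.775, -0.632, -0.002]
ft_force: [0.3, 1.0, -3.2]
gripper_width: 8.6
grip_force: 30.0
```

```bash
cat > hk.py <<'E'
from h import *
np.set_printoptions(precision=3,suppress=True)
tip=np.array([501.2,-373.4]);post=np.array([613.6,-350.3]); u=(tip-post)/np.linalg.norm(tip-post); v=np.array([u[1],-u[0]])
close=np.arctan2(-u[1],-u[0])
def G(d,z,off=24): goto([*(post+u*d+v*off),z],close)
E
python3 - <<'E'
from hk import *
G(165,250);G(72,250);G(72,210)
s=r.read_state();print(s["gripper_width"],s["ft_force"])
save("wrist","f.png")
E
```

```text
grasp [ 415.1 -360.   346.7] t 8.6 turn -0.0 j6 0.62 slide before [ 0.67 -3.16  9.66] after [ 0.67 -3.16  9.66] tilt -1.0
grasp [ 415.1 -360.   346.7] t 8.6 turn -0.0 j6 0.62 slide before [  0.66 -12.46   9.64] after [  0.67 -12.46   9.64] tilt -1.0
grasp [ 415.1 -360.   346.7] t 8.6 turn -0.0 j6 0.62 slide before [  0.67 -12.47  13.64] after [  0.68 -12.47  13.64] tilt -1.0
8.64589785733942 [ 0.322  0.96  -3.184]
```

View pics/f.png

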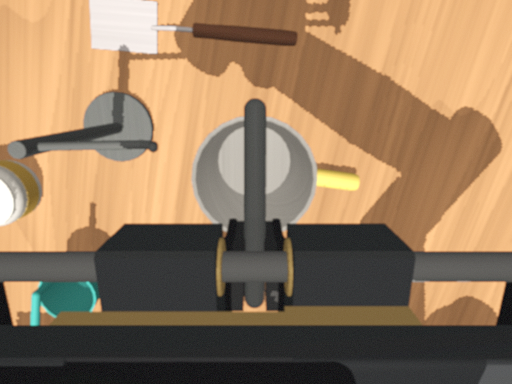

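Wrist view: the pail hangs straight, with the bar upright on column 255 and its far end at (255,100). The steel hook's tip is at (155,147), its post top at (18,150), and the rod lies along row ~148.

>>> {"method": "move_arm", "body": {"plan": [{"grip":1,"slide":[0.6,-1.4,0],"turn":0},{"grip":1,"slide":[0,0,2.5],"turn":0},{"grip":1,"slide":[0,0,2.5],"turn":0},{"grip":1,"slide":[0,0,2.5],"turn":0},{"grip":1,"slide":[0,0,2.1],"turn":0},{"grip":1,"slide":[0,0,0],"turn":0}]}}

```text
time_s: 9.4
position: [431.4, -360.6, 230.9]
ee_rot: [0.0, 0.776, -0.631, -0.003]
ft_force: [-0.4, 0.2, -2.0]
gripper_width: 8.8
grip_force: 30.0
```

Run:
```python
from hk import *
G(120,250);G(72,250);G(72,210)
p,R,s=pose();g=(p-R[:,2]*19);m=cam("wrist")
w=r.read_camera("wrist");sc=r.read_camera("scene")
for k in(-70,-24,22): print(k,proj("wrist",[*(g[:2]+v*k),g[2]-(5 if k!=-24 else 0)],m))
print("tip",proj("wrist",[*tip,223],m),"post",proj("wrist",[*post,220],m))
x=int(0);a=cv2.resize(w,(400,300));b=cv2.resize(sc[180:300,110:270],(400,300),interpolation=cv2.INTER_CUBIC)
cv2.imwrite('pics/g.png',np.hstack([a,b])[...,::-1])
```

```text
grasp [ 431.5 -360.6  249.6] t 9.4 turn 0.1 j6 0.61 slide before [ 0.26 -6.05 -0.07] after [ 0.25 -6.05 -0.07] tilt -1.0
grasp [ 431.5 -360.6  249.6] t 9.4 turn 0.1 j6 0.61 slide before [  0.27 -10.85  -0.09] after [  0.25 -10.85  -0.09] tilt -1.0
grasp [ 431.5 -360.6  249.6] t 9.4 turn 0.1 j6 0.61 slide before [  0.29 -10.86   3.91] after [  0.27 -10.86   3.91] tilt -1.0
-70 [253.723 105.524]
-24 [253.668 207.941]
22 [253.557 289.098]
tip [131.855 187.236] post [-76.284 185.779]
```

View pics/g.png

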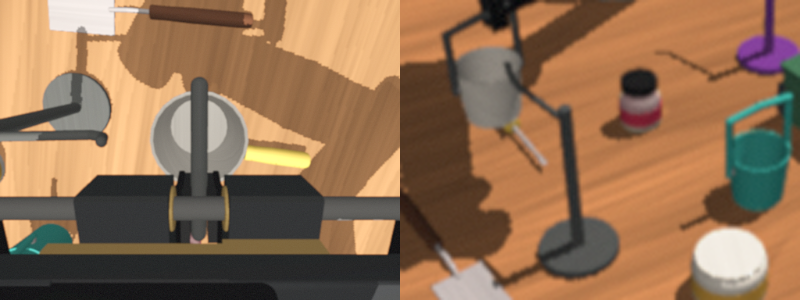

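Left half, wrist view: hook tip at (103,139) and bail bar on column 200. Right half, scene view: the pail stands beyond the tip, with the tip between the bail and the rim in height. The tip lies ~4 mm further along tool +x than computed, so I shift by 6 mm and thread on.

>>> {"method": "move_arm", "body": {"plan": [{"grip":1,"slide":[0.6,-1,0],"turn":0},{"grip":1,"slide":[0,-2,0],"turn":0},{"grip":1,"slide":[0,-2,0],"turn":0},{"grip":1,"slide":[0,-2,0],"turn":0},{"grip":1,"slide":[0,-2,0],"turn":0},{"grip":1,"slide":[0,-1.8,0],"turn":0},{"grip":1,"slide":[0,0,0],"turn":0}]}}

```text
time_s: 10.38
position: [540.3, -345.5, 232.9]
ee_rot: [-0.0, 0.776, -0.631, -0.0]
ft_force: [-0.5, 0.0, -2.4]
gripper_width: 9.0
grip_force: 30.0
```

Run:
```python
from hk import *
G(72,210,20)
print(r.read_state()["ft_force"])
w=r.read_camera("wrist");sc=r.read_camera("scene")
a=cv2.resize(w,(400,300));b=cv2.resize(sc[180:300,110:270],(400,300),interpolation=cv2.INTER_CUBIC)
cv2.imwrite('pics/i.png',np.hstack([a,b])[...,::-1])
```

```text
grasp [ 540.3 -345.5  251.6] t 10.38 turn 0.1 j6 0.52 slide before [-0.06  0.12  4.16] after [-0.06  0.12  4.16] tilt -1.0
[-0.501  0.017 -2.425]
```

View pics/i.png

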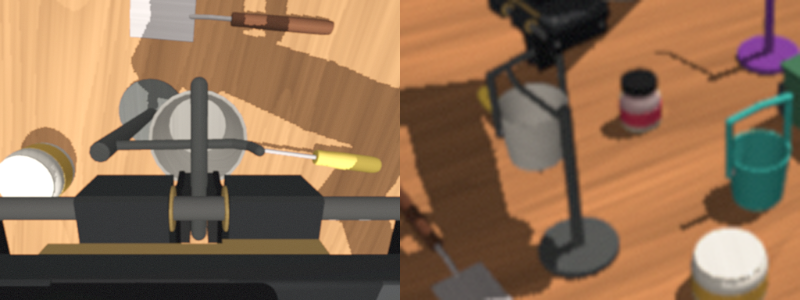

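The rod passes through the bail under the bar: wrist crossing at (200,146), tip at (262,150), post top at (103,150). Lowering.

>>> {"method": "move_arm", "body": {"plan": [{"grip":1,"slide":[0,0,1.5],"turn":0},{"grip":1,"slide":[0,0,1.5],"turn":0},{"grip":1,"slide":[0,0,0.6],"turn":0},{"grip":1,"slide":[0,0,0.4],"turn":0},{"grip":1,"slide":[0,0,0],"turn":0}]}}

```text
time_s: 11.1
position: [538.7, -346.1, 193.4]
ee_rot: [0.0, 0.775, -0.632, -0.0]
ft_force: [0.5, -0.0, -1.4]
gripper_width: 9.0
grip_force: 30.0
```

>>> {"method": "move_arm", "body": {"plan": [{"grip":1,"slide":[0,0,0.2],"turn":0},{"grip":1,"slide":[0,0,0],"turn":0}]}}

```text
time_s: 11.35
position: [538.8, -346.0, 191.7]
ee_rot: [-0.0, 0.775, -0.632, 0.0]
ft_force: [0.9, -0.3, -3.1]
gripper_width: 8.7
grip_force: 30.0
```

>>> {"method": "move_arm", "body": {"plan": [{"grip":1,"slide":[0,0,0.2],"turn":0},{"grip":1,"slide":[0,0,0],"turn":0}]}}

```text
time_s: 11.6
position: [538.7, -346.0, 189.4]
ee_rot: [0.0, 0.775, -0.632, -0.0]
ft_force: [-0.0, 0.4, -2.6]
gripper_width: 9.1
grip_force: 30.0
```

>>> {"method": "move_arm", "body": {"plan": [{"grip":1,"slide":[0,0,0.2],"turn":0},{"grip":1,"slide":[0,0,0],"turn":0}]}}

```text
time_s: 11.85
position: [538.7, -346.0, 187.3]
ee_rot: [0.0, 0.775, -0.632, -0.0]
ft_force: [0.1, 0.6, -2.4]
gripper_width: 8.8
grip_force: 30.0
```

>>> {"method": "move_arm", "body": {"plan": [{"grip":1,"slide":[0,0,0.2],"turn":0},{"grip":1,"slide":[0,0,0],"turn":0}]}}

```text
time_s: 12.1
position: [538.9, -346.1, 186.4]
ee_rot: [0.0, 0.775, -0.631, 0.0]
ft_force: [-0.7, 1.6, 1.7]
gripper_width: 8.9
grip_force: 30.0
```

>>> {"method": "move_arm", "body": {"plan": [{"grip":1,"slide":[0,0,0.2],"turn":0},{"grip":1,"slide":[0,0,0],"turn":0}]}}

```text
time_s: 12.35
position: [538.9, -346.2, 185.5]
ee_rot: [0.0, 0.776, -0.631, 0.001]
ft_force: [-2.4, 3.5, 6.9]
gripper_width: 8.5
grip_force: 29.9
```

Contact. Release and rise.

>>> {"method": "move_arm", "body": {"plan": [{"grip":1,"slide":[0,0,-0.2],"turn":0},{"grip":0,"slide":[0,0,0],"turn":0},{"grip":0,"slide":[0,0,0],"turn":0},{"grip":0,"slide":[0,0,0],"turn":0},{"grip":0,"slide":[0,0,0],"turn":0},{"grip":0,"slide":[0,0,0],"turn":0}]}}

```text
time_s: 13.1
position: [538.8, -346.1, 185.4]
ee_rot: [0.0, 0.775, -0.632, -0.0]
ft_force: [-0.3, 0.3, -0.1]
gripper_width: 42.6
grip_force: 0.0
```

>>> {"method": "move_arm", "body": {"plan": [{"grip":0,"slide":[0,0,-1],"turn":0},{"grip":0,"slide":[0,0,-2],"turn":0},{"grip":0,"slide":[0,0,-4],"turn":0},{"grip":0,"slide":[0,0,-4],"turn":0},{"grip":0,"slide":[0,0,0],"turn":0}]}}

```text
time_s: 13.72
position: [540.3, -347.1, 301.1]
ee_rot: [-0.001, 0.775, -0.631, 0.005]
ft_force: [-0.0, -0.0, 0.2]
gripper_width: 43.1
grip_force: 0.0
```

Run:
```python
from hk import *
w=r.read_camera("wrist");sc=r.read_camera("scene")
a=cv2.resize(w,(400,300));b=cv2.resize(sc[180:300,110:270],(400,300),interpolation=cv2.INTER_CUBIC)
cv2.imwrite('pics/j.png',np.hstack([a,b])[...,::-1])
goto([523.7,177,300],0.145)
goto([523.7,177,138],0.145)
```

```text
grasp [ 538.8 -345.9  315. ] t 13.82 turn 3.4 j6 0.52 slide before [-51.51  -9.09   1.5 ] after [-51.96  -6.06   1.5 ] tilt -1.0
grasp [ 538.8 -345.9  315. ] t 13.82 turn 3.4 j6 0.52 slide before [-51.52  -9.07  17.7 ] after [-51.96  -6.04  17.7 ] tilt -1.0
```

View pics/j.png

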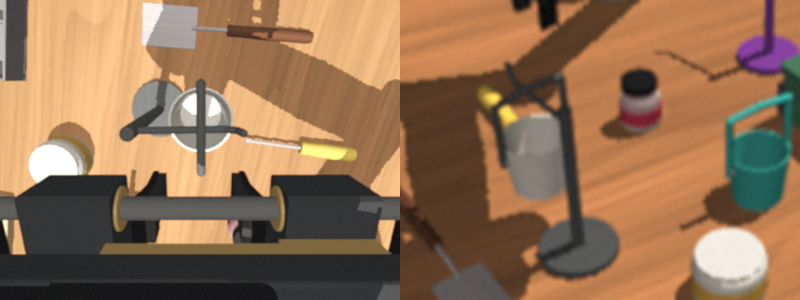

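The pail hangs by its bail at the middle of the rod: wrist view bar at (200,125) crossing the rod, scene view (535,150). Now to the handle.

>>> {"method": "move_arm", "body": {"plan": [{"grip":-1,"slide":[0,0,0],"turn":3.4},{"grip":-1,"slide":[-5.2,-0.6,0],"turn":0},{"grip":-1,"slide":[-5.2,-0.6,0],"turn":0},{"grip":-1,"slide":[-5.2,-0.6,0],"turn":0},{"grip":-1,"slide":[-5.2,-0.6,0],"turn":0},{"grip":-1,"slide":[-5.2,-0.6,0],"turn":0},{"grip":-1,"slide":[-5.2,-0.6,0],"turn":0},{"grip":-1,"slide":[-5.2,-0.6,0],"turn":0}]}}

```text
time_s: 14.82
position: [527.1, 21.8, 294.4]
ee_rot: [0.001, 0.756, -0.654, -0.001]
ft_force: [0.9, -0.5, 0.7]
gripper_width: 87.0
grip_force: 0.0
```

>>> {"method": "move_arm", "body": {"plan": [{"grip":-1,"slide":[-5.2,-0.6,0],"turn":0},{"grip":-1,"slide":[-5.2,-0.6,0],"turn":0},{"grip":-1,"slide":[-3,-0.6,0],"turn":0},{"grip":-1,"slide":[0,0,0],"turn":0}]}}

```text
time_s: 15.32
position: [525.9, 157.0, 294.0]
ee_rot: [0.001, 0.757, -0.653, -0.001]
ft_force: [-0.1, -0.8, 0.9]
gripper_width: 87.3
grip_force: 0.0
```

Run:
```python
from h import *
np.set_printoptions(precision=1,suppress=True)
goto([523.7,177,138],0.145)
m=cam("wrist");save("wrist","k.png")
for p in [(530.4,125.7,138.5),(523.7,177,138.5),(517,228,138.5),(540,62,122)]: print(p,proj("wrist",p,m))
for t in("cover_handle","latch_thumb"): print(t,[(np.round(d["bbox"]),d["confidence"]) for d in r.recognise("wrist",t)][:2])
```

```text
grasp [525.9 157.1 312.7] t 15.32 turn 0.1 j6 -0.44 slide before [-2.  -0.1 17.5] after [-2.  -0.1 17.5] tilt -1.0
(530.4, 125.7, 138.5) [253.5 142.5]
(523.7, 177, 138.5) [252.7 193.6]
(517, 228, 138.5) [252.  240.4]
(540, 62, 122) [253.3  73.7]
cover_handle [(array([165., 135., 251., 228.]), 0.84)]
latch_thumb [(array([251.,  73.,  21.,  22.]), 0.55)]
```

View pics/k.png

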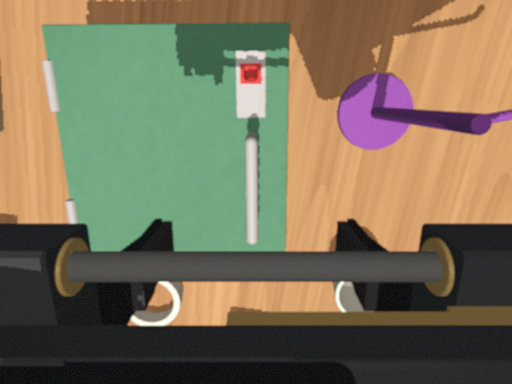

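The handle (251,138–243) and latch (251,73) are where predicted. Purple post is at about (375,110)–(480,122), clear of this grasp. Descend and grip.

>>> {"method": "move_arm", "body": {"plan": [{"grip":-1,"slide":[-2,-0.1,4],"turn":0},{"grip":-1,"slide":[0,0,5],"turn":0},{"grip":-1,"slide":[0,0,5],"turn":0},{"grip":-1,"slide":[0,0,3.4],"turn":0},{"grip":-1,"slide":[0,0,0],"turn":0},{"grip":-1,"slide":[0,0,0],"turn":0}]}}

```text
time_s: 16.23
position: [525.9, 175.1, 123.2]
ee_rot: [-0.001, 0.756, -0.654, 0.001]
ft_force: [0.5, 0.1, 1.2]
gripper_width: 87.0
grip_force: 0.0
```

>>> {"method": "move_arm", "body": {"plan": [{"grip":1,"slide":[0,0,0],"turn":0},{"grip":1,"slide":[0,0,0],"turn":0},{"grip":1,"slide":[0,0,0],"turn":0},{"grip":1,"slide":[0,0,0],"turn":0},{"grip":1,"slide":[0,0,0],"turn":0},{"grip":1,"slide":[0,0,0],"turn":0},{"grip":1,"slide":[0,0,0],"turn":0},{"grip":1,"slide":[0,0,0],"turn":0}]}}

```text
time_s: 17.23
position: [524.7, 175.3, 121.5]
ee_rot: [0.0, 0.756, -0.654, 0.0]
ft_force: [-0.0, -0.5, 0.1]
gripper_width: 15.0
grip_force: 0.0
```

>>> {"method": "move_arm", "body": {"plan": [{"grip":1,"slide":[0,0,0],"turn":0},{"grip":1,"slide":[0,0,0],"turn":0},{"grip":1,"slide":[0,0,0],"turn":0},{"grip":1,"slide":[0,0,0],"turn":0}]}}

```text
time_s: 17.73
position: [525.7, 175.6, 121.6]
ee_rot: [-0.001, 0.756, -0.654, 0.001]
ft_force: [5.9, -0.4, -3.2]
gripper_width: 10.8
grip_force: 30.0
```

Run:
```python
from h import *
goto([523.7,177,138],0.145)
print("purple base",atz("top",(227,254.5),8))
print(r.read_state()["gripper_width"])
```

```text
grasp [525.7 175.6 140.3] t 17.73 turn -0.0 j6 -0.47 slide before [-0.17  0.18  0.23] after [-0.17  0.18  0.23] tilt -1.0
purple base [372.90981383  79.60215461   8.        ]
10.8323053811575
```

>>> {"method": "move_arm", "body": {"plan": [{"grip":1,"slide":[0,0,-0.3],"turn":0},{"grip":1,"slide":[0,0,-0.3],"turn":0},{"grip":1,"slide":[0,0,-0.2],"turn":0},{"grip":1,"slide":[0,0,0],"turn":0}]}}

```text
time_s: 18.23
position: [527.0, 175.8, 127.2]
ee_rot: [-0.002, 0.756, -0.655, 0.001]
ft_force: [13.7, -1.2, -17.8]
gripper_width: 10.7
grip_force: 30.0
```

>>> {"method": "move_arm", "body": {"plan": [{"grip":1,"slide":[0,0,-0.3],"turn":0},{"grip":1,"slide":[0,0,-0.3],"turn":0},{"grip":1,"slide":[0,0,0],"turn":0}]}}

```text
time_s: 18.6
position: [527.0, 175.9, 128.2]
ee_rot: [-0.001, 0.755, -0.655, -0.0]
ft_force: [24.5, 0.9, -41.4]
gripper_width: 11.0
grip_force: 30.0
```

Hard stop after ~7 mm with 41 N, well above the cover's weight: it is caught. Ease down, release and rise.

>>> {"method": "move_arm", "body": {"plan": [{"grip":1,"slide":[0,0,0.7],"turn":0},{"grip":1,"slide":[0,0,0.7],"turn":0},{"grip":1,"slide":[0,0,0],"turn":0},{"grip":-0.3,"slide":[0,0,0],"turn":0},{"grip":-0.3,"slide":[0,0,0],"turn":0},{"grip":-0.3,"slide":[0,0,0],"turn":0},{"grip":-0.3,"slide":[0,0,0],"turn":0},{"grip":-0.3,"slide":[0,0,0],"turn":0}]}}

```text
time_s: 19.6
position: [524.5, 175.3, 121.5]
ee_rot: [0.0, 0.756, -0.654, -0.0]
ft_force: [-0.6, 0.4, 0.9]
gripper_width: 51.5
grip_force: 0.0
```

>>> {"method": "move_arm", "body": {"plan": [{"grip":-0.3,"slide":[0,0,-3],"turn":0},{"grip":-0.3,"slide":[0,0,-4],"turn":0},{"grip":1,"slide":[0,0,-4],"turn":0},{"grip":1,"slide":[5,0,0],"turn":0},{"grip":1,"slide":[5,0,0],"turn":0},{"grip":1,"slide":[5,0,0],"turn":0},{"grip":1,"slide":[0,0,0],"turn":0},{"grip":1,"slide":[0,0,0],"turn":0}]}}

```text
time_s: 20.6
position: [546.2, 26.9, 231.5]
ee_rot: [-0.0, 0.756, -0.655, -0.0]
ft_force: [-1.0, 0.5, -0.0]
gripper_width: 5.3
grip_force: 0.0
```

Run:
```python
from h import *
np.set_printoptions(precision=1,suppress=True)
c=0.145; ex=np.array([np.cos(c),np.sin(c)]); ey=np.array([-ex[1],ex[0]])
d=[x for x in r.recognise("scene","chest")][:0]
r.read_camera("wrist"); m=cam("wrist")
L=r.recognise("wrist","latch_thumb")[:2]; print([(x["bbox"],x["confidence"]) for x in L])
if L: print("latch",atz("wrist",L[0]["bbox"][:2],124,m))
h=np.array([524.5,177.]); th0=h-ey*120; print("thumb at latch0",th0)
# closed fingers beside thumb on its -y side
p=np.array([540,61.])-ey*35
goto([*p,200],c); goto([*p,130],c); print(r.read_state()["gripper_width"])
```

```text
[([253.6, 215.0, 19.9, 28.0], 0.58), ([159.6, 236.1, 271.0, 154.5], 0.2)]
latch [542.7  53.3 124. ]
thumb at latch0 [541.8  58.3]
grasp [546.2  27.9 250.2] t 20.75 turn 0.0 j6 -0.2 slide before [0.1 0.1 5. ] after [0.1 0.1 5. ] tilt -1.0
grasp [546.2  27.9 250.2] t 20.75 turn 0.0 j6 -0.2 slide before [ 0.1  0.1 12. ] after [ 0.1  0.1 12. ] tilt -1.0
1.172032135922664
```

Latch thumb found at ~(541,58). The shut fingers are beside it on the −y side; go down and push towards +y.

>>> {"method": "move_arm", "body": {"plan": [{"grip":1,"slide":[0,0,4],"turn":0},{"grip":1,"slide":[0,0,4],"turn":0},{"grip":1,"slide":[0,0,4.3],"turn":0},{"grip":1,"slide":[0,0,0],"turn":0},{"grip":1,"slide":[-1,0,0],"turn":0},{"grip":1,"slide":[-1,0,0],"turn":0},{"grip":1,"slide":[0,0,0],"turn":0}]}}

```text
time_s: 21.62
position: [544.1, 48.0, 110.1]
ee_rot: [-0.001, 0.757, -0.654, 0.001]
ft_force: [-0.5, -0.7, 0.5]
gripper_width: 0.6
grip_force: 0.0
```

>>> {"method": "move_arm", "body": {"plan": [{"grip":1,"slide":[-0.7,0,0],"turn":0},{"grip":1,"slide":[-0.7,0,0],"turn":0},{"grip":1,"slide":[-0.4,0,0],"turn":0},{"grip":1,"slide":[0,0,0],"turn":0}]}}

```text
time_s: 22.12
position: [540.5, 65.0, 108.3]
ee_rot: [0.0, 0.756, -0.654, -0.0]
ft_force: [-0.1, 0.3, -0.3]
gripper_width: 0.4
grip_force: 0.0
```

>>> {"method": "move_arm", "body": {"plan": [{"grip":1,"slide":[-0.3,0,0],"turn":0},{"grip":1,"slide":[-0.2,0,0],"turn":0},{"grip":1,"slide":[0,0,0],"turn":0}]}}

```text
time_s: 22.5
position: [539.8, 69.4, 108.3]
ee_rot: [0.0, 0.756, -0.654, -0.0]
ft_force: [-0.0, -1.6, 0.2]
gripper_width: 0.5
grip_force: 0.4
```

>>> {"method": "move_arm", "body": {"plan": [{"grip":1,"slide":[-0.3,0,0],"turn":0},{"grip":1,"slide":[0,0,0],"turn":0}]}}

```text
time_s: 22.75
position: [539.6, 69.9, 108.4]
ee_rot: [0.002, 0.756, -0.654, 0.001]
ft_force: [4.6, -11.8, -1.4]
gripper_width: 0.5
grip_force: 5.5
```

>>> {"method": "move_arm", "body": {"plan": [{"grip":1,"slide":[-0.3,0,0],"turn":0},{"grip":1,"slide":[0,0,0],"turn":0}]}}

```text
time_s: 23.0
position: [539.4, 70.3, 108.5]
ee_rot: [0.004, 0.756, -0.654, 0.002]
ft_force: [6.5, -20.7, -1.8]
gripper_width: 0.2
grip_force: 10.4
```

Run:
```python
from h import *
w=r.read_camera("wrist");sc=r.read_camera("scene")
a=cv2.resize(w,(400,300));b=cv2.resize(sc[160:235,265:365],(400,300),interpolation=cv2.INTER_CUBIC)
cv2.imwrite('pics/l.png',np.hstack([a,b])[...,::-1])
```

```text
(no output)
```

View pics/l.png

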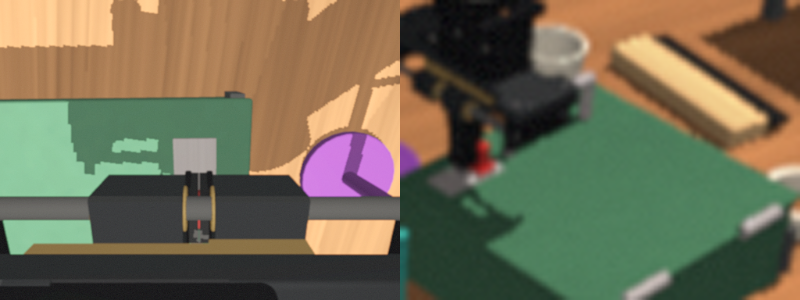

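The thumb has reached its far end (scene crop (458,155) → (484,157), force up to 20 N at the stop). Back off and return to the handle.

>>> {"method": "move_arm", "body": {"plan": [{"grip":1,"slide":[0.8,0,0],"turn":0},{"grip":1,"slide":[0.5,0,-1],"turn":0},{"grip":1,"slide":[0,0,-5],"turn":0},{"grip":1,"slide":[0,0,-5],"turn":0},{"grip":-0.4,"slide":[-4,0,0],"turn":0},{"grip":-0.4,"slide":[-4,0,0],"turn":0},{"grip":-0.4,"slide":[-4,0,0],"turn":0},{"grip":-0.4,"slide":[0,0,0],"turn":0}]}}

```text
time_s: 24.1
position: [523.6, 184.2, 219.4]
ee_rot: [-0.001, 0.758, -0.653, -0.0]
ft_force: [0.5, -0.8, -0.4]
gripper_width: 33.1
grip_force: 0.0
```

Run:
```python
from h import *
goto([524.5,176,139],0.145)
```

```text
grasp [523.5 184.2 238.1] t 24.1 turn 0.2 j6 -0.48 slide before [0.83 0.04 9.91] after [0.83 0.04 9.91] tilt -1.0
```

>>> {"method": "move_arm", "body": {"plan": [{"grip":-0.4,"slide":[0.8,0,0],"turn":0},{"grip":-0.4,"slide":[0,0,0],"turn":0},{"grip":-0.4,"slide":[0,0,0],"turn":0},{"grip":-0.4,"slide":[0,0,3],"turn":0},{"grip":-0.4,"slide":[0,0,4],"turn":0},{"grip":-0.4,"slide":[0,0,2.9],"turn":0},{"grip":-0.4,"slide":[0,0,0],"turn":0},{"grip":1,"slide":[0,0,0],"turn":0}]}}

```text
time_s: 25.1
position: [526.0, 173.6, 120.9]
ee_rot: [-0.001, 0.756, -0.654, 0.001]
ft_force: [0.3, -0.3, 0.0]
gripper_width: 56.6
grip_force: 0.0
```

>>> {"method": "move_arm", "body": {"plan": [{"grip":1,"slide":[0,0,0],"turn":0},{"grip":1,"slide":[0,0,0],"turn":0},{"grip":1,"slide":[0,0,0],"turn":0},{"grip":1,"slide":[0,0,0],"turn":0},{"grip":1,"slide":[0,0,0],"turn":0},{"grip":1,"slide":[0,0,0],"turn":0},{"grip":1,"slide":[0,0,0],"turn":0},{"grip":1,"slide":[0,0,0],"turn":0}]}}

```text
time_s: 26.1
position: [526.1, 173.6, 119.7]
ee_rot: [-0.001, 0.756, -0.654, 0.001]
ft_force: [6.2, -0.2, -2.3]
gripper_width: 11.0
grip_force: 30.0
```

Run:
```python
from h import *
goto([524.5,176,139],0.145)
p,R,s=pose(); print(s["gripper_width"],s["grip_force"],s["ft_force"].round(1)); print(R.round(3).tolist())
r0=np.hypot(205,48);a0=np.arctan2(48,205)
pr=None
for th in np.arange(0,0.93,0.05):
    x=-r0*np.cos(a0+th);z=r0*np.sin(a0+th)
    if pr: print(round(th,2),"dx %.2f dz %.2f cm"%((x-pr[0])/10,(z-pr[1])/10), "tot %.1f %.1f"%(x+205,z-48))
    pr=(x,z)
```

```text
grasp [526.  173.6 138.4] t 26.1 turn -0.0 j6 -0.47 slide before [-0.26  0.12 -0.06] after [-0.26  0.12 -0.06] tilt -1.0
11.031717347842662 29.96987197432702 [ 6.2 -0.2 -2.3]
[[0.144, -0.99, 0.002], [-0.99, -0.144, 0.001], [-0.0, -0.002, -1.0]]
0.05 dx 0.27 dz 1.02 cm tot 2.7 10.2
0.1 dx 0.32 dz 1.00 cm tot 5.8 20.2
0.15 dx 0.37 dz 0.99 cm tot 9.5 30.1
0.2 dx 0.41 dz 0.97 cm tot 13.6 39.8
0.25 dx 0.46 dz 0.95 cm tot 18.2 49.2
0.3 dx 0.51 dz 0.92 cm tot 23.3 58.4
0.35 dx 0.55 dz 0.89 cm tot 28.9 67.4
0.4 dx 0.60 dz 0.87 cm tot 34.9 76.0
0.45 dx 0.64 dz 0.83 cm tot 41.3 84.4
0.5 dx 0.68 dz 0.80 cm tot 48.1 92.4
0.55 dx 0.72 dz 0.77 cm tot 55.3 100.1
0.6 dx 0.76 dz 0.73 cm tot 62.9 107.4
0.65 dx 0.79 dz 0.69 cm tot 70.9 114.3
0.7 dx 0.83 dz 0.65 cm tot 79.1 120.8
0.75 dx 0.86 dz 0.61 cm tot 87.7 126.9
0.8 dx 0.89 dz 0.56 cm tot 96.6 132.5
0.85 dx 0.92 dz 0.52 cm tot 105.8 137.7
0.9 dx 0.94 dz 0.47 cm tot 115.2 142.4
```

>>> {"method": "move_arm", "body": {"plan": [{"grip":1,"slide":[0,-0.25,-1],"turn":0},{"grip":1,"slide":[0,-0.3,-1],"turn":0},{"grip":1,"slide":[0,0,0],"turn":0}]}}

```text
time_s: 26.48
position: [531.4, 174.5, 139.4]
ee_rot: [-0.001, 0.756, -0.654, 0.0]
ft_force: [7.2, 0.4, -7.3]
gripper_width: 11.1
grip_force: 30.0
```

>>> {"method": "move_arm", "body": {"plan": [{"grip":1,"slide":[0,-0.4,-1],"turn":0},{"grip":1,"slide":[0,-0.4,-1],"turn":0},{"grip":1,"slide":[0,0,0],"turn":0}]}}

```text
time_s: 26.85
position: [538.8, 175.6, 158.8]
ee_rot: [-0.0, 0.756, -0.654, -0.0]
ft_force: [5.1, -0.4, -8.0]
gripper_width: 10.9
grip_force: 30.0
```

Free: 39 mm up with only 8 N. Follow the arc.

>>> {"method": "move_arm", "body": {"plan": [{"grip":1,"slide":[0,-0.45,-0.95],"turn":0},{"grip":1,"slide":[0,-0.5,-0.92],"turn":0},{"grip":1,"slide":[0,-0.55,-0.9],"turn":0},{"grip":1,"slide":[0,-0.6,-0.87],"turn":0},{"grip":1,"slide":[0,-0.65,-0.83],"turn":0},{"grip":1,"slide":[0,0,0],"turn":0}]}}

```text
time_s: 27.6
position: [565.6, 179.7, 204.8]
ee_rot: [-0.0, 0.756, -0.654, -0.0]
ft_force: [0.6, 3.3, -5.3]
gripper_width: 10.7
grip_force: 30.0
```

>>> {"method": "move_arm", "body": {"plan": [{"grip":1,"slide":[0,-0.7,-0.8],"turn":0},{"grip":1,"slide":[0,-0.7,-0.77],"turn":0},{"grip":1,"slide":[0,-0.75,-0.73],"turn":0},{"grip":1,"slide":[0,-0.8,-0.7],"turn":0},{"grip":1,"slide":[0,0,0],"turn":0}]}}

```text
time_s: 28.22
position: [594.0, 184.1, 235.7]
ee_rot: [0.0, 0.756, -0.654, -0.001]
ft_force: [-4.5, 5.0, -1.6]
gripper_width: 11.0
grip_force: 30.0
```

Run:
```python
from h import *
p,R,s=pose(); g=p-R[:,2]*19; c=0.145
q=g-np.array([525,174,138.5]); print("along x",q[0]*np.cos(c)+q[1]*np.sin(c),"dz",q[2],s["ft_force"].round(1),s["gripper_width"],R[:,2].round(3))
```

```text
along x 69.80343199230744 dz 116.19544549509712 [-4.5  5.  -1.6] 10.955140393287985 [-0.001  0.001 -1.   ]
```

>>> {"method": "move_arm", "body": {"plan": [{"grip":1,"slide":[0,-0.8,-0.6],"turn":0},{"grip":1,"slide":[0,-0.85,-0.55],"turn":0},{"grip":1,"slide":[0,-0.9,-0.5],"turn":0},{"grip":1,"slide":[0,-0.7,-0.35],"turn":0},{"grip":1,"slide":[0,0,0],"turn":0},{"grip":1,"slide":[0,0,0],"turn":0}]}}

```text
time_s: 28.98
position: [625.6, 188.7, 258.6]
ee_rot: [-0.0, 0.757, -0.654, -0.0]
ft_force: [-8.2, 4.8, 8.6]
gripper_width: 10.9
grip_force: 30.0
```

Run:
```python
from h import *
p,R,s=pose(); g=p-R[:,2]*19; c=0.145
q=g-np.array([525,174,138.5]); print("along x",q[0]*np.cos(c)+q[1]*np.sin(c),"dz",q[2],s["ft_force"].round(1),s["gripper_width"],s["grip_force"])
sc=r.read_camera("scene")
cv2.imwrite('pics/m.png',cv2.resize(sc[110:290,140:380],(800,600),interpolation=cv2.INTER_CUBIC)[...,::-1])
```

```text
along x 101.65875439899838 dz 139.08309625952035 [-8.2  4.8  8.6] 10.897037083531625 30.03205955028534
```

View pics/m.png

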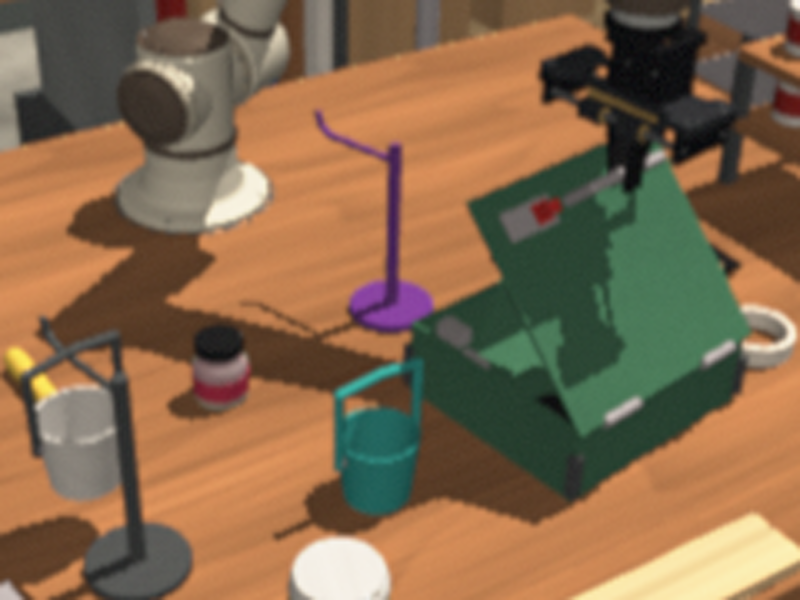

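The cover is held at ~0.83 rad with the handle in the gripper at (630,180), and the pail hangs on the steel hook at (85,430). The other things look undisturbed. Handing in.

```bash
python3 -c "
from bench import r
print(r.close_job())"
```

```text
the job is handed in; nothing more can be done
None
```

The job is handed in: the pail hangs on the steel hook; the tug showed the cover caught, so I slid the latch to its other end, and the gripper now holds the cover open at about 0.83 rad.

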